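Load the gas calibration cradles

ROBOT

A 6-joint arm with a two-finger parallel gripper is mounted at the origin on the work surface. World frame = base frame: x ahead of the robot, y to its left, z up, the work surface at z = 0. Lengths are in m, angles in rad, forces in N, time in s.
With the tool pointing down it reaches from about 0.375 to 0.975 m from the base axis. Payload 3.8 kg.
Tool frame: the origin (TCP) lies on the centre line of the jaws, within the pads' length; the fingertips stand 25 mm ahead of it and the grasp point (between the pads) lies 6 mm ahead of it; y points along the fingers, z is the direction in which the jaws open and shut, and the axes are right-handed (so a half turn about y gives the same grasp; the last joint's range is limited). The gripper opens to 85 mm and grips with 20 to 120 N. Pads are 22 mm wide; open, the fingers measure 114 mm over their backs; the gripper's body (76 mm by 85 mm) begins 54 mm behind the grasp point. The pads swing forward as they close: fully open they stand 13 mm farther back than shut.
Start: joints at [-1.253, 0.264, 1.604, -0, 1.274, -0.037], TCP at [0.234, -0.633, 0.256] pointing down, gripper open.
Joint ranges: [-2.63, 2.63], [-0.94, 2.18], [0.31, 2.57], [-1.31, 4.45], [0, 2.66], [-2.55, 2.55]. Speed limits (rad/s): [2.57, 2.57, 3.14, 3.14, 3.14, 3.14].

INTERFACE

Orientations are given as a rotation vector (axis times angle).
In Python, from workcell import bot gives the robot as it stands.
- The arm moves only by the shell command python3 -m jog 'ROWS' [FORCE]. ROWS is JSON, a list of rows, each a list of 5 numbers: the shift along the world's x, y, z in mm, then the turn about the world's z in degrees, then the finger opening in mm, from 0 to 85.4. A call has exactly 10 rows; each row is the pose to reach, as a shift and turn from the pose commanded when the call began; what a row does not reach only later rows make up. A row lasts 1/8 s, in which the tool goes at most 62.5 mm and 10.7 degrees, less where a joint would pass 70% of its speed; a pose out of reach is approached as far as the arm can. A call with a gripper value outside its range is refused whole. The fingers move at their own pace and stop on an object; FORCE is the grip in N (left out, the last holds). Time passes only in rows, so rows that repeat a pose let the fingers close, or fill a call up. It gives the time, the measured TCP pose, the force and the opening at its end, in the units of the state.
- bot.read_state(): the state, without advancing time (a new reading comes with each control period).
- bot.read_camera(name): name is "scene" or "top" or "wrist"; returns a dict with "pixels" (384x512x3 uint8, red, green, blue), "fx", "fy", "cx", "cy" (pixels), "R" (3x3) and "t" (3): a world point X has camera coordinates R X + t. Camera axes: x right, y down, z forward; pixel columns grow to the right and rows downward; lengths in m; the calibration is good to about 2 mm. The wrist camera is an equidistant fisheye: a pixel r from the principal point sees the ray r / f radians off the axis. A picture is of the moment at which its call begins. There is no depth.
- bot.finish_job(): hands the job in, once; it reports no verdict.
The state is a dict: "time": time; "q": joint angles; "joint_vel": joint speeds; "joint_torque": joint torques, N m; "tool_pos": TCP position; "tcp_rot": TCP orientation; "wrist_force": force on the tool from outside, world axes, zero at the start; "torque": the same for the moment, N m; "width": opening from 0.0 (shut) to 1.0 (fully open).
Only numpy, scipy, OpenCV 4.12 (cv2) and the standard library are available. Lean on these libraries where they do the work, as an engineer would, in place of code of your own. Each camera call takes 0.05 s, during which the arm holds its last target.

TASK

Load the calibration cradles: put the small detector, the large detector, the slim leak detector and the round steel sensor head each into the cradle made to its shape, lying flat on the bed inside the lips, display (or sintered disc) up and each yellow instrument with its sensor end at the cradle's gas block. Put them down gently, do not drop them, and leave the screwdriver and the small white gas cell where they lie.

Things in the scene. Friction and masses are not known exactly. Their poses are not given: they have to be found in the camera images.
- single_mid (a point): small yellow single-gas detector, loose, display up: block 80 x 50 x 28 mm (long, wide, high), one round sensor grille near its sensor end (red lamp on the end face), one round button near its tail. Point: its centre, 14 mm above its underside; x along it to the sensor end, y across its width (grasp across the width), z up.
- quad_mid (a point): large yellow four-gas detector, loose, display up: block 112 x 62 x 34 mm (long, wide, high), black bands near both ends, a row of four small round sensor grilles at its sensor end, two grey buttons near its tail. Point: its centre, 17 mm above its underside; x along it to the sensor end, y across its width (grasp across the width), z up.
- sniffer_mid (a point): long slim yellow leak detector, loose, display up: 140 x 32 x 28 mm (long, wide, high); its sensor end is a narrower black nose 22 mm wide, 30 mm long. Point: its centre, 14 mm above its underside; x along it to the sensor end, y across its width (grasp across the width), z up.
- head_mid (a point): round stainless steel sensor head, loose, upright: 56 mm in diameter up to 34 mm, then a neck 42 mm in diameter, 48 mm high in all, dark sintered disc on top. Point: on its axis, 24 mm above its underside; z up; its turn about z does not matter.
- single_port (a point): small rectangular grey cradle for the small detector, fixed. Bed 12 mm above the bench, 96 x 66 mm inside lips 8 mm high at the corners only, sides open for fingers; a gas block 34 mm high closes one end. Point: at bed height, mid-face of the gas block; x from bed into block, z up. Bed centre: 48 mm along -x; seated, the detector's centre is 14 mm above it.
- quad_port (a point): large rectangular grey cradle for the large detector, fixed. Bed 12 mm above the bench, 128 x 78 mm inside lips 8 mm high at the corners only, sides open for fingers; a gas block 34 mm high closes one end. Point: at bed height, mid-face of the gas block; x from bed into block, z up. Bed centre: 64 mm along -x; seated, the detector's centre is 17 mm above it.
- sniffer_port (a point): long narrow grey cradle for the leak detector, fixed. Bed 12 mm above the bench, 156 x 48 mm inside lips 8 mm high at the corners only (closer together, 38 mm, at the nose), sides open for fingers; a gas block 34 mm high closes one end. Point: at bed height, mid-face of the gas block; x from bed into block, z up. Bed centre: 78 mm along -x; seated, the detector's centre is 14 mm above it.
- head_seat (a point): round grey cup for the sensor head, fixed. Bed 12 mm above the bench, 72 mm in diameter inside lips 8 mm high; its two sides along y are open for fingers; a gas block 34 mm high stands at one end. Point: centre of the bed at bed height; x to the gas block, z up. Seated, the head's centre is 24 mm above it.
- screwdriver_mid (a point): screwdriver 150 mm long, handle about 25 mm thick, lying among the instruments; leave alone. Point: mid-way along it, 12 mm above the bench; x along it to the tip.
- cell_mid (a point): spare gas cell, a white drum 20 mm in diameter, 16.5 mm high, standing among the instruments; leave alone. Point: its centre.

How it is judged:
By the outcome, as a careful person would: the job done as asked, in the order asked, and still so for the second after the job is handed in, with the robot touching nothing.
It also fails if it takes over 96 s, if anything falls off the work surface, if the arm or the gripper's body presses on something with over 40 N, if the wrist force passes 120 N, or if a joint passes its speed limit or range.

## Working session

There is one attempt and no reset: what is moved stays moved. The work goes in short steps, Python scripts to look and compute and a shell command to move; the robot and the scene stay as the last step left them, time stands still between calls to the robot, and variables do not carry over. Pictures are saved under pics/ and viewed, and the job is handed in when it is done.

```bash
ls; mkdir -p pics; python3 - <<'E'
from workcell import bot
import cv2
s=bot.read_state();print({k:s[k] for k in('time','tool_pos','tcp_rot','width','wrist_force')})
for n in('scene','top','wrist'):
    c=bot.read_camera(n);cv2.imwrite(f'pics/{n}0.png',c['pixels'][:,:,::-1])
    print(n,c['fx'],c['cx'],c['cy'],c['R'],c['t'])
E
```

```text
pics
{'time': 0.0, 'tool_pos': array([ 0.23426118, -0.63231072,  0.25493636]), 'tcp_rot': array([-0.36395876,  2.03076095, -2.0261043 ]), 'width': 1.0022676638174546, 'wrist_force': array([-0.13902928,  0.98994416, -0.52660768])}
scene 377.1108274723066 261.4705217993801 188.5476138717708 [[ 0.64191742  0.76677089 -0.00210539]
 [ 0.50515696 -0.42496463 -0.75114679]
 [-0.57685221  0.48111066 -0.66013185]] [-0.34758716 -0.22267951  1.24066495]
top 413.8568591065505 257.89454725197214 201.14781770528327 [[ 0.02435571 -0.99968602  0.00588736]
 [-0.98586889 -0.02499459 -0.16564357]
 [ 0.16573872 -0.0017698  -0.98616811]] [-0.0146551   0.53812748  1.11488294]
wrist 297.3186396354542 259.87290860369103 195.39165120951083 [[ 0.34725574 -0.9377693  -0.00148112]
 [-0.89068624 -0.33031425  0.31236282]
 [-0.29341349 -0.10715057 -0.94996172]] [-0.67344912 -0.04048011  0.38016669]
```

View pics/top0.png

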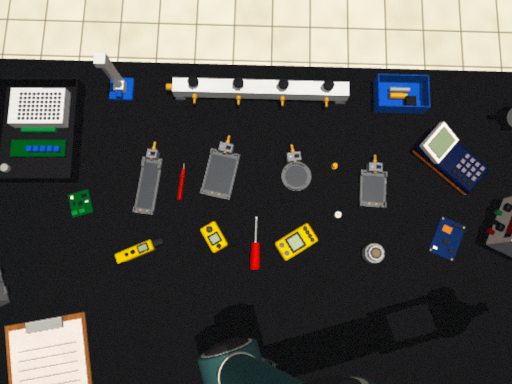

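View pics/scene0.png

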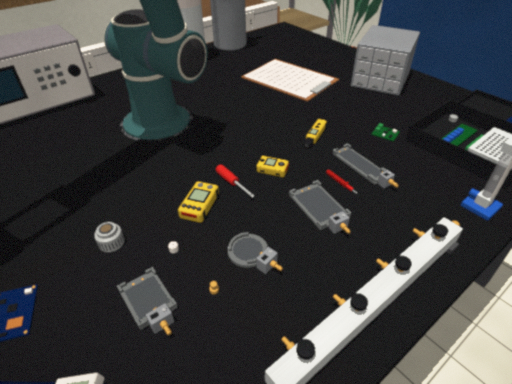

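View pics/wrist0.png

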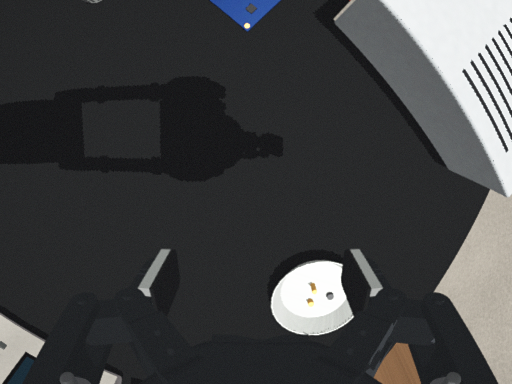

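The top view shows all the parts. The sniffer is near (140,250), the single (214,237), the quad (296,242) and the head (374,253). The cradles are at (148,185), (220,172), (296,175) and (373,187). I'll enlarge it to measure.

```bash
python3 - <<'E'
from workcell import bot
import cv2
a=cv2.imread('pics/top0.png')
cv2.imwrite('pics/z1.png',cv2.resize(a[130:280,100:260],None,fx=5,fy=4*5/4*0.8,interpolation=cv2.INTER_CUBIC))
cv2.imwrite('pics/z2.png',cv2.resize(a[130:280,260:420],None,fx=5,fy=4,interpolation=cv2.INTER_CUBIC))
E
```

```text
(no output)
```

View pics/z1.png

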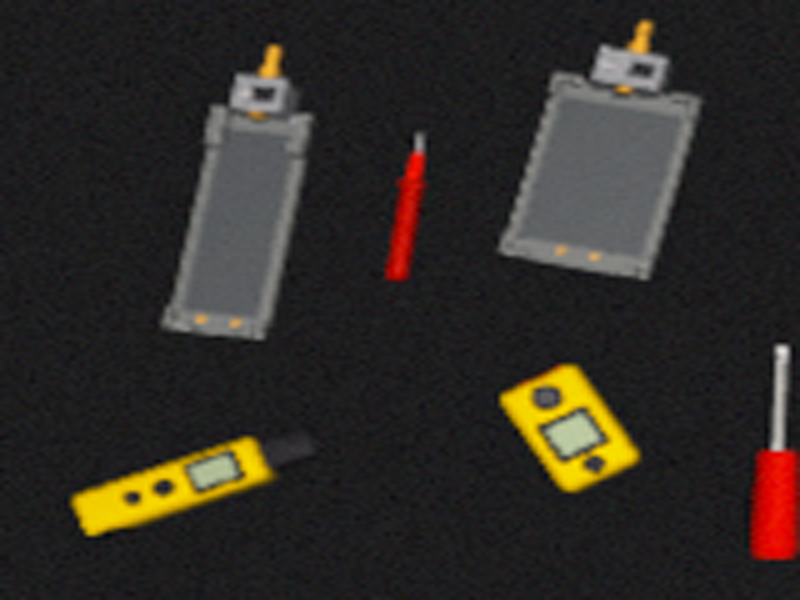

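View pics/z2.png

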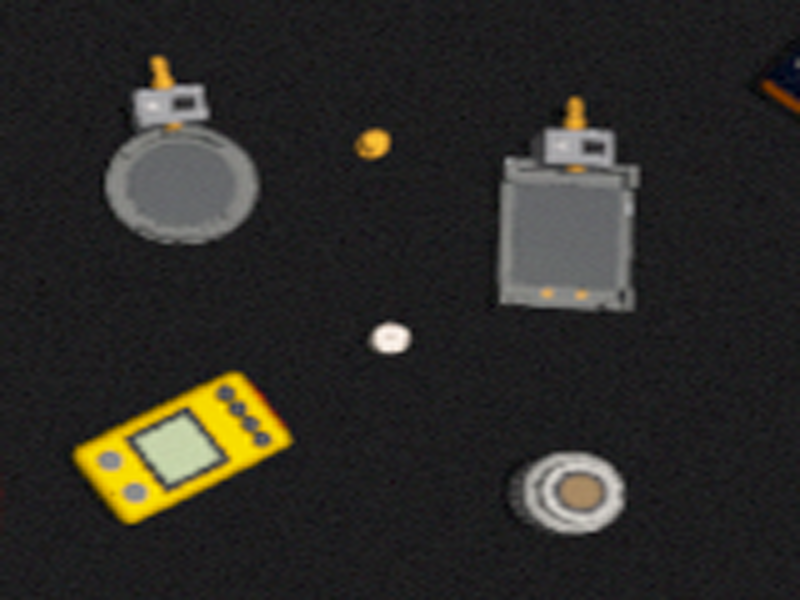

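```bash
cat > h.py <<'E'
import numpy as np,cv2
from workcell import bot
def rays(c,uv):
    uv=np.asarray(uv,float).reshape(-1,2)
    K=np.array([[c['fx'],0,c['cx']],[0,c['fy'],c['cy']],[0,0,1]])
    d=np.c_[(uv[:,0]-c['cx'])/c['fx'],(uv[:,1]-c['cy'])/c['fy'],np.ones(len(uv))]
    return d@c['R'],-c['R'].T@c['t']
def toplane(c,uv,z):
    d,C=rays(c,uv); return (C+d*((z-C[2])/d[:,2])[:,None])[:,:2]
def rect(c,mask_pts,z):
    P=toplane(c,mask_pts,z)*1000
    (cx,cy),(w,h),a=cv2.minAreaRect(P.astype(np.float32))
    if w<h: w,h,a=h,w,a+90
    return (round(cx,1),round(cy,1)),(round(w,1),round(h,1)),round(a,1)
E
python3 - <<'E'
from h import *
c=bot.read_camera('top');im=c['pixels']
print('C',-c['R'].T@c['t'])
hsv=cv2.cvtColor(im,cv2.COLOR_RGB2HSV)
k=8
def comps(m,name,z,mn):
    # upsampled contour
    n,l,st,ce=cv2.connectedComponentsWithStats(m.astype(np.uint8))
    for i in range(1,n):
        if st[i,4]<mn or not(100<ce[i][0]<420 and 130<ce[i][1]<280):continue
        pts=np.argwhere(l==i)[:,::-1]
        hull=pts
        print(name,ce[i].round(1),st[i,4],'cen',(toplane(c,ce[i],z)*1000).round(1),rect(c,pts,z))
H,S,V=[hsv[...,i].astype(int) for i in range(3)]
y=(H>18)&(H<35)&(S>120)&(V>110)
y=cv2.morphologyEx(y.astype(np.uint8),cv2.MORPH_CLOSE,np.ones((3,3)))
comps(y,'yel',.028,60);comps(y,'yel34',.034,200)
print('bed',im[185,148],im[172,220],im[175,296],im[187,373],'rim',im[175,287-6],im[205,370])
g=(S<70)&(V>55)
comps(g,'grey.02',.02,60)
comps(g&(V<108),'bed',.012,60)
d=(H>5)&(H<20)&(S>60)&(V>100)
comps(d,'disc',.048,10)
np.save('v.npy',V)
print(V[160:215:2,148]);print(V[187,350:400])
E
```

```text
C [3.46100808e-01 7.72890187e-04 1.18868565e+00]
yel [213.4 236.5] 402 cen [[437.5 120.7]] ((437.7, 120.9), (80.8, 50.5), 31.7)
yel [296.8 240.9] 631 cen [[ 431. -113.]] ((430.0, -111.1), (112.9, 62.5), 123.2)
yel [132.3 252. ] 402 cen [[389.  344.4]] ((390.8, 340.7), (109.3, 33.4), 114.4)
yel34 [213.4 236.5] 402 cen [[437.  120.1]] ((437.2, 120.3), (80.4, 50.3), 31.7)
yel34 [296.8 240.9] 631 cen [[ 430.6 -112.4]] ((429.6, -110.5), (112.3, 62.2), 123.2)
yel34 [132.3 252. ] 402 cen [[388.8 342.6]] ((390.5, 338.9), (108.7, 33.2), 114.4)
bed [94 95 99] [ 97 100 101] [103 104 107] [101 102 106] rim [107 110 106] [138 139 134]
grey.02 [220.3 171.5] 1566 cen [[626.7 109.6]] ((634.2, 108.5), (166.9, 90.8), 168.9)
grey.02 [148.  182.5] 1287 cen [[588.8 316.6]] ((594.8, 316.5), (193.1, 62.8), 174.1)
grey.02 [295.5 172.6] 875 cen [[ 629.1 -108.3]] ((635.9, -109.4), (116.2, 87.2), 1.5)
grey.02 [373.2 185.7] 1104 cen [[ 596.1 -332.8]] ((601.5, -332.8), (134.2, 78.6), 176.6)
grey.02 [337.5 214.2] 60 cen [[ 510.6 -229.2]] ((511.1, -230.6), (23.2, 22.8), 179.6)
grey.02 [255.6 228.7] 80 cen [[463.3 
[... 966 characters left out ...]
n [[693.8 -94.4]] ((694.3, -95.0), (23.7, 11.4), 0.7)
disc [374.7 158.3] 27 cen [[ 670.1 -331. ]] ((670.8, -330.4), (23.8, 8.5), 178.7)
disc [334.1 165.6] 25 cen [[ 645.7 -215.1]] ((645.9, -216.2), (20.8, 16.0), 136.4)
disc [312.9 230.8] 12 cen [[ 458.5 -155.3]] ((457.9, -155.3), (32.0, 3.0), 32.5)
disc [375.6 252.6] 54 cen [[ 402.9 -327.5]] ((403.2, -327.2), (19.6, 19.1), 91.4)
[125 114  91  91  95  92  94  94  92  97  96  93  95  94  94  93  96  95
  93  94  94  94  96  97 100 155 122  68]
[ 30  28  30  34  28  30  32  31  28  40 110 135 115 102 101 106 104 105
 106 105 104 103 105 106 106 107 102 103 105 105 107 106 106 113 126 116
  67  28  27  30  32  28  33  28  27  31  33  33  27  30]
```

```bash
python3 - <<'E'
from h import *
c=bot.read_camera('top')
def W(z,p,ox):
    p=np.array(p,float); return toplane(c,np.c_[(p[:,0]+.5)/5-.5+ox,(p[:,1]+.5)/4-.5+130],z)*1000
for n,ox,p in(('quad',100,[(557,75),(700,97),(500,250),(648,277)]),('snif',100,[(210,105),(312,115),(163,325),(266,338)]),('single',260,[(505,158),(638,167),(500,305),(633,310)])):
    P=W(.018,p,ox);f=(P[0]+P[1])/2;b=(P[2]+P[3])/2;d=f-b;w=P[0]-P[1]
    print(n,((f+b)/2).round(1),'L',np.linalg.norm(d).round(1),'W',np.linalg.norm(w).round(1),'ang',np.degrees(np.arctan2(d[1],d[0])).round(1),np.degrees(np.arctan2(-w[0],w[1])).round(1))
print('cup',W(.02,[(183,184)],260),'blk',W(.046,[(172,105)],260))
print('blk tops q s si',W(.046,[(628,70)],100),W(.046,[(263,95)],100),W(.046,[(578,148)],260))
# nipple dir
from scipy.spatial.transform import Rotation as R
s=bot.read_state();print(R.from_rotvec(s['tcp_rot']).as_matrix().round(3),s['time'],s['q'])
E
```

```text
quad [622.5 110.9] L 135.3 W 85.5 ang -11.2 -9.7
snif [583.4 318.9] L 164.2 W 60.2 ang -5.4 -5.7
single [ 589.1 -333.9] L 107.0 W 77.5 ang -2.8 -3.5
cup [[ 620.22832979 -110.36344821]] blk [[ 671.72237185 -101.09033757]]
blk tops q s si [[692.46095148  96.05606338]] [[668.56133722 303.29950809]] [[ 646.14612559 -332.42189129]]
[[-0.938 -0.     0.347]
 [-0.347  0.001 -0.938]
 [-0.    -1.    -0.001]] 0.25 [-1.25289813e+00  2.64389298e-01  1.60461450e+00  1.12268448e-05
  1.27373041e+00 -3.68873087e-02]
```

Each cradle matches its part in size, so the targets are clear. First I'll go above the small detector.

```bash
python3 -m jog '[[35,50,0,2,85],[70,100,0,4,85],[105,150,0,6,85],[140,200,0,8,85],[175,250,0,10,85],[200,305,0,11,85],[210,365,0,11,85],[210,427,0,11,85],[210,489,0,11,85],[208,551,-5,11,85]]' 40; python3 -m jog '[[-1,60,-15,0,85],[-3,115,-40,0,85],[-5,160,-70,0,85],[-5,190,-105,0,85],[-5,202,-120,0,85],[-5,202,-120,0,85],[-5,202,-120,0,85],[-5,202,-120,0,85],[-5,202,-120,0,85],[-5,202,-120,0,85]]'
python3 - <<'E'
from h import *
c=bot.read_camera('wrist');cv2.imwrite('pics/w1.png',c['pixels'][:,:,::-1])
print(bot.read_state()['tool_pos'],c['R'],c['t'])
E
```

```text
time: 1.5
tool_pos: [0.4426, -0.0801, 0.2518]
tcp_rot: [-0.534, 1.911, -1.913]
wrist_force: [0.8, 0.5, 0.7]
width: 0.994
time: 2.75
tool_pos: [0.4379, 0.1197, 0.1318]
tcp_rot: [-0.535, 1.913, -1.913]
wrist_force: [-0.6, -0.2, -0.3]
width: 0.998
[0.43772146 0.1197905  0.13161275] [[ 5.19140626e-01 -8.54688445e-01  8.19361181e-04]
 [-8.12239448e-01 -4.93058141e-01  3.11706189e-01]
 [-2.66007685e-01 -1.62484864e-01 -9.50178184e-01]] [-0.12457175  0.41306486  0.39804909]
```

View pics/w1.png

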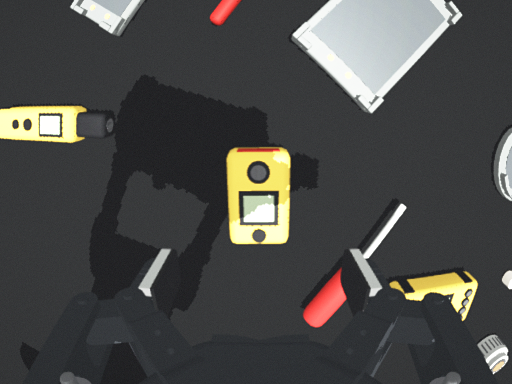

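The wrist view shows the small detector at (259,195), squarely midway between the pads (mid column 260), so I'll go down and grip.

```bash
python3 -m jog '[[0,0,-45,0,85],[0,0,-80,0,85],[0,0,-95,0,85],[0,0,-102,0,85],[0,0,-102,0,85],[0,0,-102,0,40],[0,0,-102,0,40],[0,0,-102,0,40],[0,0,-102,0,40],[0,0,-102,0,40]]' 40
python3 - <<'E'
from h import *
c=bot.read_camera('wrist');cv2.imwrite('pics/w2.png',c['pixels'][:,:,::-1])
E
```

```text
time: 4.05
tool_pos: [0.4386, 0.1203, 0.0305]
tcp_rot: [-0.534, 1.912, -1.912]
wrist_force: [-0.3, 0.4, 5.8]
width: 0.576
```

View pics/w2.png

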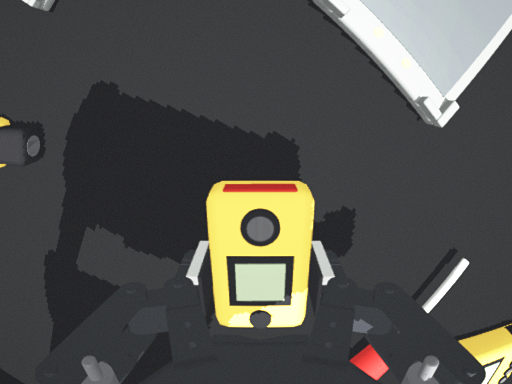

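```bash
python3 -m jog '[[0,0,10,0,40],[0,0,45,0,40],[5,-20,90,-2,40],[22,-65,100,-6,40],[39,-118,100,-11,40],[57,-172,100,-16,40],[75,-226,100,-21,40],[93,-280,100,-26,40],[111,-334,100,-31,40],[128,-386,100,-34,40]]' 50;  python3 -m jog '[[14,-44,0,0,40],[22,-66,0,0,40],[23,-68,0,0,40],[23,-68,0,0,40],[23,-68,0,0,40],[23,-68,0,0,40],[23,-68,0,0,40],[23,-68,0,0,40],[23,-68,0,0,40],[23,-68,0,0,40]]'
python3 - <<'E'
from h import *
c=bot.read_camera('wrist');cv2.imwrite('pics/w3.png',c['pixels'][:,:,::-1])
c=bot.read_camera('top');cv2.imwrite('pics/t3.png',c['pixels'][:,:,::-1])
E
```

```text
time: 5.35
tool_pos: [0.5654, -0.2677, 0.1292]
tcp_rot: [-0.053, -2.197, 2.196]
wrist_force: [1.3, 1.2, -1.7]
width: 0.574
time: 6.6
tool_pos: [0.5885, -0.334, 0.1293]
tcp_rot: [-0.051, -2.198, 2.198]
wrist_force: [0.4, -0.0, -0.6]
width: 0.57
```

View pics/w3.png

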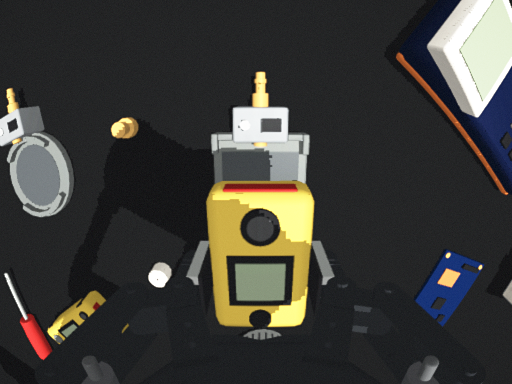

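The detector is gripped at (260,255), square to the cradle. I'll check the cradle's far lip corners, (213,135) and (309,135), through the fisheye model.

```bash
cat >> h.py <<'E'
def fish(c,uv,z):
    uv=np.asarray(uv,float).reshape(-1,2);x=(uv[:,0]-c['cx'])/c['fx'];y=(uv[:,1]-c['cy'])/c['fy']
    t=np.hypot(x,y);d=np.c_[np.sin(t)*x/t,np.sin(t)*y/t,np.cos(t)]@c['R'];C=-c['R'].T@c['t']
    return ((C+d*((z-C[2])/d[:,2])[:,None])[:,:2]*1000).round(1)
E
python3 - <<'E'
from h import *
c=bot.read_camera('wrist')
print(fish(c,[(213,135),(309,135)],.02),fish(c,[(233,108),(288,108),(233,141),(288,141)],.046))
a=cv2.imread('pics/w3.png');cv2.imwrite('pics/w3z.png',cv2.resize(a[90:230,180:340],None,fx=5,fy=4,interpolation=cv2.INTER_CUBIC))
E
```

```text
[[ 644.4 -300.1]
 [ 640.9 -373.9]] [[ 664.6 -319.1]
 [ 662.9 -355.9]
 [ 642.1 -317.8]
 [ 640.4 -355.1]]
```

View pics/w3z.png

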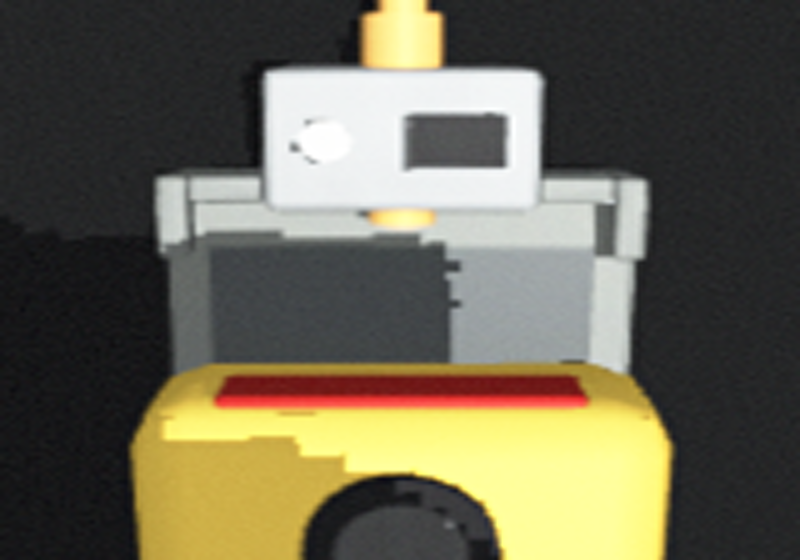

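```bash
python3 -m jog '[[2,0,-30,0,40],[2,0,-55,0,40],[2,0,-70,0,40],[2,0,-78,0,40],[2,0,-82,0,40],[2,0,-84,0,40],[2,0,-85,0,40],[2,0,-86,0,40],[2,0,-86,0,40],[2,0,-86,0,40]]'
python3 - <<'E'
from h import *
c=bot.read_camera('wrist');cv2.imwrite('pics/w4.png',c['pixels'][:,:,::-1])
c=bot.read_camera('scene');cv2.imwrite('pics/s4.png',c['pixels'][:,:,::-1])
E
```

```text
time: 8.0
tool_pos: [0.5905, -0.334, 0.0435]
tcp_rot: [-0.051, -2.198, 2.198]
wrist_force: [0.6, 0.8, -1.9]
width: 0.574
```

View pics/w4.png

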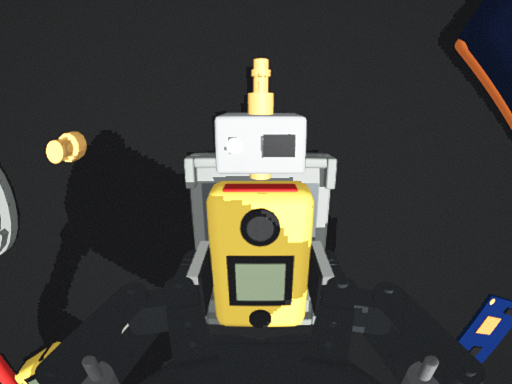

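The detector sits centred inside the lips, still held about 1 mm up. I'll lower the last bit, open, and rise.

```bash
python3 -m jog '[[0,0,-0.5,0,40],[0,0,-1,0,40],[0,0,-1.5,0,40],[0,0,-1.5,0,40],[0,0,-1.5,0,52],[0,0,-1.5,0,58],[0,0,-1.5,0,75],[0,0,-1.5,0,80],[0,0,-1.5,0,80],[0,0,-1.5,0,80]]'
python3 -m jog '[[0,0,10,0,80],[0,0,50,0,80],[-5,15,88,5,80],[-25,50,90,15,80],[-50,95,90,25,80],[-75,140,90,35,80],[-105,185,90,45,80],[-130,215,90,55,80],[-150,222,90,65,85],[-159,224,90,75,85]]'
python3 - <<'E'
from h import *
c=bot.read_camera('top');cv2.imwrite('pics/t5.png',c['pixels'][:,:,::-1])
a=c['pixels'][120:280,90:420,::-1];cv2.imwrite('pics/t5z.png',cv2.resize(a,(792,384),interpolation=cv2.INTER_CUBIC))
E
```

```text
time: 9.35
tool_pos: [0.5905, -0.3339, 0.0417]
tcp_rot: [-0.051, -2.198, 2.198]
wrist_force: [-0.7, -0.1, -1.2]
width: 0.936
time: 10.6
tool_pos: [0.4305, -0.1091, 0.1325]
tcp_rot: [-1.051, 1.427, -1.428]
wrist_force: [0.7, -0.3, -0.3]
width: 0.999
```

View pics/t5z.png

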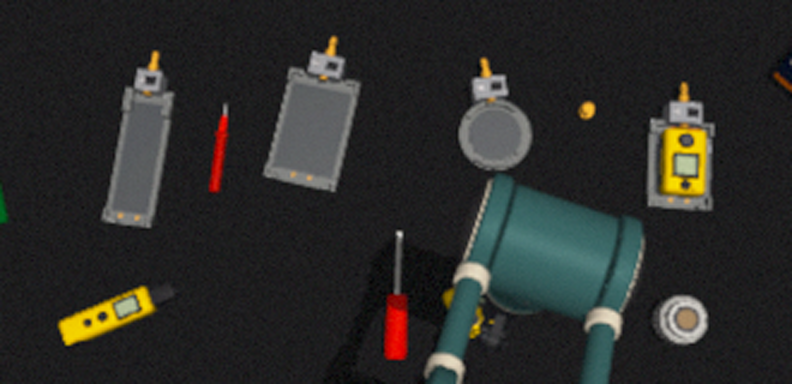

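The small detector lies inside its cradle, grille end at the block. I'll turn to suit the large detector.

```bash
python3 -m jog '[[0,-2,0,10,85],[0,-2,0,20,85],[0,-2,0,30,85],[0,-2,0,40,85],[0,-2,0,50,85],[0,-2,0,51,85],[0,-2,0,51,85],[0,-2,0,51,85],[0,-2,0,51,85],[0,-2,0,51,85]]'
python3 - <<'E'
from h import *
c=bot.read_camera('wrist');cv2.imwrite('pics/w6.png',c['pixels'][:,:,::-1])
E
```

```text
time: 11.9
tool_pos: [0.4315, -0.1119, 0.1318]
tcp_rot: [-1.43, 0.771, -0.771]
wrist_force: [-0.2, 0.2, -0.1]
width: 0.994
```

View pics/w6.png

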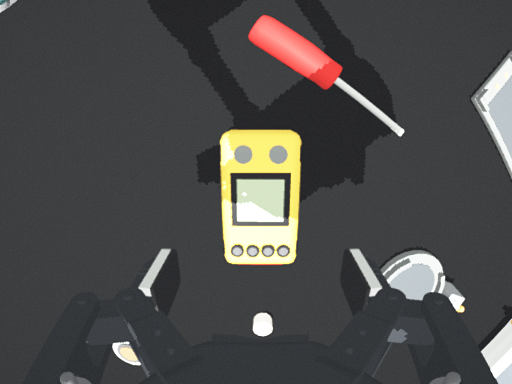

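The large detector, columns 220–301, is centred between the pads. Down and grip.

```bash
python3 -m jog '[[0,0,-45,0,85],[0,0,-80,0,85],[0,0,-95,0,85],[0,0,-100,0,85],[0,0,-100,0,85],[0,0,-100,0,50],[0,0,-100,0,50],[0,0,-100,0,50],[0,0,-100,0,50],[0,0,-100,0,50]]' 60
python3 - <<'E'
from h import *
c=bot.read_camera('wrist');cv2.imwrite('pics/w7.png',c['pixels'][:,:,::-1])
E
```

```text
time: 13.2
tool_pos: [0.4329, -0.1124, 0.0333]
tcp_rot: [-1.429, 0.768, -0.773]
wrist_force: [-1.5, 1.7, 7.4]
width: 0.708
```

View pics/w7.png

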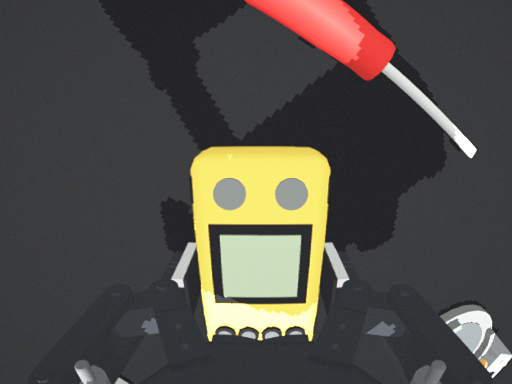

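```bash
python3 -m jog '[[0,0,10,0,50],[0,0,40,0,50],[5,5,80,4,50],[25,30,100,10,50],[60,70,100,17,50],[95,112,100,25,50],[130,152,100,33,50],[160,188,100,40,50],[182,212,100,44,50],[192,223,100,46,50]]' 70;  python3 -m jog '[[0,0,0,0,50],[0,0,0,0,50],[0,0,-10,0,50],[0,0,-25,0,50],[0,0,-40,0,50],[0,0,-50,0,50],[0,0,-50,0,50],[0,0,-50,0,50],[0,0,-50,0,50],[0,0,-50,0,50]]'
python3 - <<'E'
from h import *
c=bot.read_camera('wrist');cv2.imwrite('pics/w8.png',c['pixels'][:,:,::-1])
c=bot.read_camera('scene');cv2.imwrite('pics/s8.png',cv2.resize(c['pixels'][110:290,200:440,::-1],(800,600),interpolation=cv2.INTER_CUBIC))
E
```

```text
time: 14.5
tool_pos: [0.6239, 0.1124, 0.1315]
tcp_rot: [-1.566, 0.145, -0.144]
wrist_force: [0.7, 0.4, -3.7]
width: 0.708
time: 15.75
tool_pos: [0.624, 0.1111, 0.0825]
tcp_rot: [-1.566, 0.145, -0.147]
wrist_force: [0.0, -0.5, -3.6]
width: 0.711
```

View pics/w8.png

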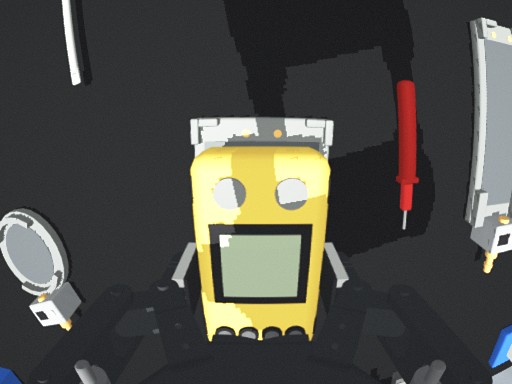

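View pics/s8.png

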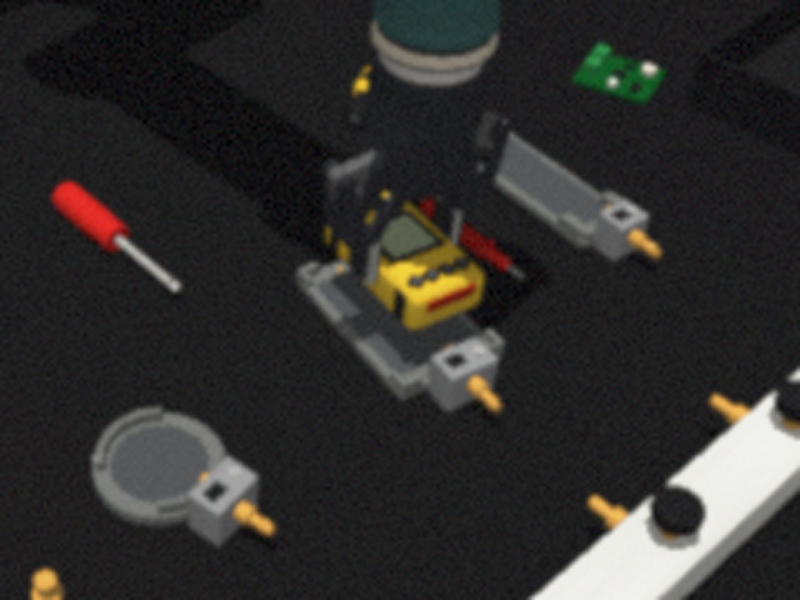

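The wrist view shows the cradle's tail corners at (192,120) and (333,121), and the detector's tail edge at row 150. I'll project both to check the fit.

```bash
python3 - <<'E'
from h import *
c=bot.read_camera('wrist');s=bot.read_state()
L=fish(c,[(191,120),(333,120)],.02);print(L)
zt=s['tool_pos'][2]-.0333+.034
T=fish(c,[(260,146)],zt);print('tail',T,zt)
d=L[0]-L[1];
for a in(-9.5,-10.5,-11.5):
  u=np.array([np.cos(np.radians(a)),np.sin(np.radians(a))]);m=L.mean(0);print(a,'centre',m+u*69,'objc',T+u*56)
print(np.degrees(np.arctan2(d[0],-d[1])),s['tool_pos'])
E
```

```text
[[547.6  83.1]
 [563.6 168.4]]
tail [[562.4 123.2]] 0.08283140964539096
-9.5 centre [623.65370651 114.3617152 ] objc [[617.63199369 113.95733407]]
-10.5 centre [623.44458862 113.17574874] objc [[617.46227482 112.99481057]]
-11.5 centre [623.21480462 111.99361253] objc [[617.27578346 112.03539567]]
-10.623710753180713 [0.62366787 0.11111601 0.08213141]
```

```bash
python3 -m jog '[[4,0.5,-8,0,50],[4,0.5,-18,0,50],[4,0.5,-26,0,50],[4,0.5,-31,0,50],[4,0.5,-34,0,50],[4,0.5,-35,0,50],[4,0.5,-36,0,50],[4,0.5,-37,0,50],[4,0.5,-37,0,50],[4,0.5,-37,0,50]]'
python3 - <<'E'
from h import *
c=bot.read_camera('wrist');cv2.imwrite('pics/w9.png',c['pixels'][:,:,::-1])
c=bot.read_camera('scene');cv2.imwrite('pics/s9.png',cv2.resize(c['pixels'][140:260,270:430,::-1],(800,600),interpolation=cv2.INTER_CUBIC))
E
```

```text
time: 17.15
tool_pos: [0.6278, 0.1116, 0.0455]
tcp_rot: [-1.566, 0.146, -0.147]
wrist_force: [-1.3, -0.6, 1.6]
width: 0.705
```

View pics/w9.png

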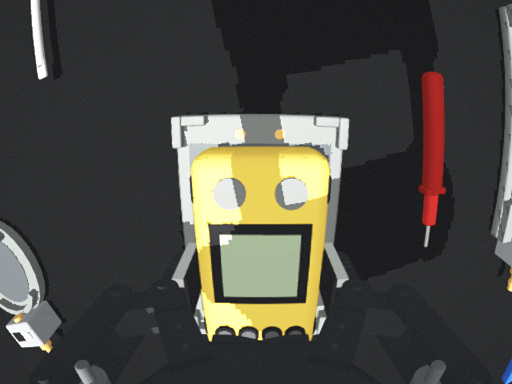

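View pics/s9.png

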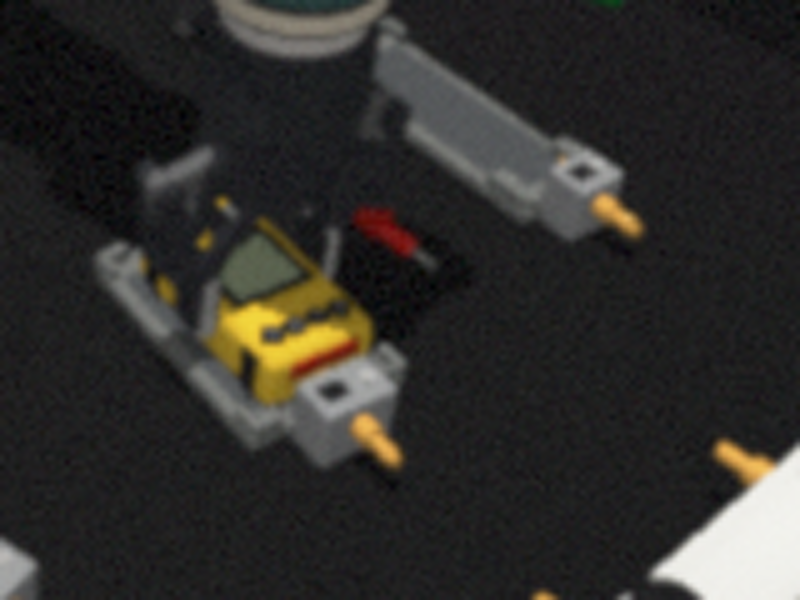

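The large detector rests on the bed between the lips, with contact force showing. Open, rise and go to the leak detector.

```bash
python3 -m jog '[[0,0,-0.5,0,50],[0,0,-0.5,0,50],[0,0,-0.5,0,63],[0,0,-0.5,0,68],[0,0,-0.5,0,78],[0,0,-0.5,0,84],[0,0,-0.5,0,84],[0,0,-0.5,0,84],[0,0,-0.5,0,84],[0,0,4,0,84]]'
python3 -m jog '[[0,0,15,0,84],[0,0,50,0,84],[-15,15,85,-5,80],[-50,48,86,-13,80],[-90,85,86,-22,80],[-130,122,86,-31,80],[-170,160,86,-40,80],[-205,193,86,-49,80],[-226,210,86,-55,80],[-231,216,86,-55,80]]'
python3 - <<'E'
from h import *
c=bot.read_camera('wrist');cv2.imwrite('pics/w10.png',c['pixels'][:,:,::-1])
c=bot.read_camera('top')
a=c['pixels'][120:280,90:420,::-1];cv2.imwrite('pics/t10z.png',cv2.resize(a,(792,384),interpolation=cv2.INTER_CUBIC))
E
```

```text
time: 18.5
tool_pos: [0.6271, 0.1115, 0.0485]
tcp_rot: [-1.566, 0.147, -0.145]
wrist_force: [-0.3, -0.2, 0.8]
width: 0.982
time: 19.75
tool_pos: [0.3956, 0.3287, 0.136]
tcp_rot: [-1.38, 0.888, -0.889]
wrist_force: [0.6, -1.1, -0.2]
width: 0.943
```

View pics/w10.png

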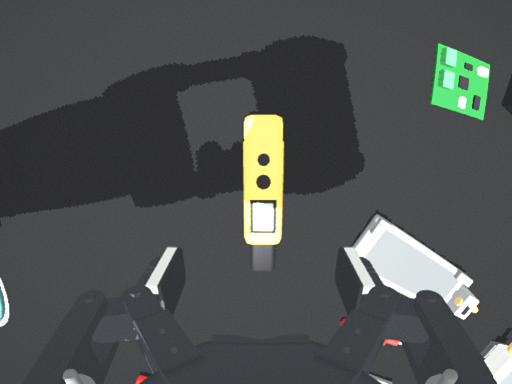

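View pics/t10z.png

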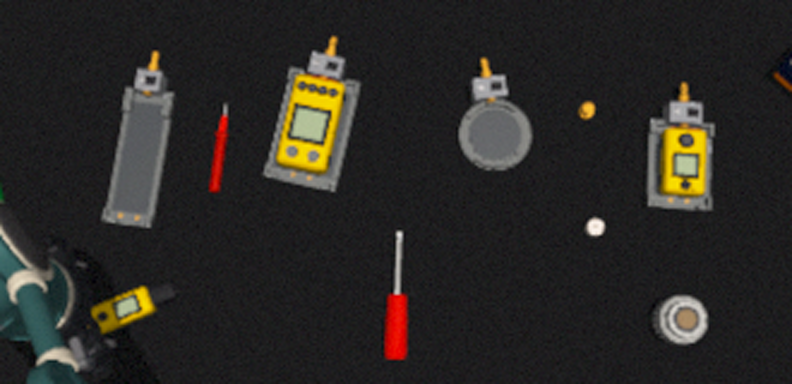

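The large detector is seated in its cradle with the grilles at the block. The leak detector is between the pads at (263,180), straight. I'll check its centre along its length.

```bash
python3 - <<'E'
from h import *
c=bot.read_camera('wrist');s=bot.read_state()
print(fish(c,[(263.5,115),(263.5,244),(262.5,271),(246,180),(284,180)],.028),s['tool_pos'])
E
```

```text
[[370.4 393.1]
 [415.1 295.8]
 [425.8 270.5]
 [379.  341.3]
 [406.2 353.7]] [0.39721753 0.32767603 0.13555231]
```

```bash
python3 -m jog '[[2,1,-45,0,80],[2,1,-80,0,75],[2,1,-98,0,75],[2,1,-105,0,75],[2,1,-105,0,60],[2,1,-105,0,45],[2,1,-105,0,22],[2,1,-105,0,22],[2,1,-105,0,22],[2,1,-105,0,22]]' 40
python3 - <<'E'
from h import *
c=bot.read_camera('wrist');cv2.imwrite('pics/w11.png',c['pixels'][:,:,::-1])
E
```

```text
time: 21.15
tool_pos: [0.3996, 0.3294, 0.0312]
tcp_rot: [-1.378, 0.89, -0.891]
wrist_force: [0.5, -0.3, 6.3]
width: 0.357
```

View pics/w11.png

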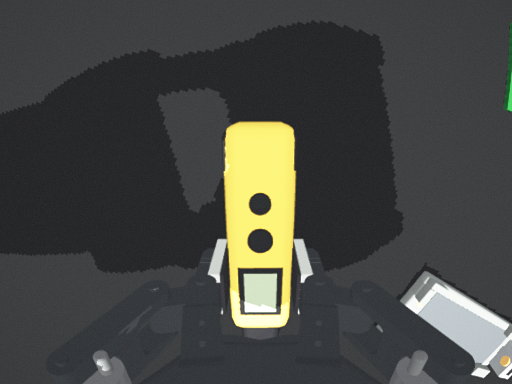

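```bash
python3 -m jog '[[0,0,10,0,22],[0,0,40,0,22],[5,0,80,5,22],[25,-1,100,12,22],[55,-3,100,21,22],[90,-5,100,30,22],[125,-7,100,39,22],[155,-9,100,48,22],[177,-10,100,56,22],[185,-10.5,100,60,22]]' 50;  python3 -m jog '[[0,0,0,0,22],[0,0,0,0,22],[0,0,-10,0,22],[0,0,-25,0,22],[0,0,-40,0,22],[0,0,-50,0,22],[0,0,-50,0,22],[0,0,-50,0,22],[0,0,-50,0,22],[0,0,-50,0,22]]'
python3 - <<'E'
from h import *
c=bot.read_camera('wrist');cv2.imwrite('pics/w12.png',c['pixels'][:,:,::-1])
c=bot.read_camera('scene');cv2.imwrite('pics/s12.png',cv2.resize(c['pixels'][110:230,290:450,::-1],(800,600),interpolation=cv2.INTER_CUBIC))
E
```

```text
time: 22.45
tool_pos: [0.5843, 0.3176, 0.1295]
tcp_rot: [-1.57, 0.077, -0.076]
wrist_force: [-0.7, -0.5, -1.6]
width: 0.366
time: 23.7
tool_pos: [0.5839, 0.3182, 0.0805]
tcp_rot: [-1.569, 0.077, -0.079]
wrist_force: [0.1, -0.1, -1.3]
width: 0.362
```

View pics/w12.png

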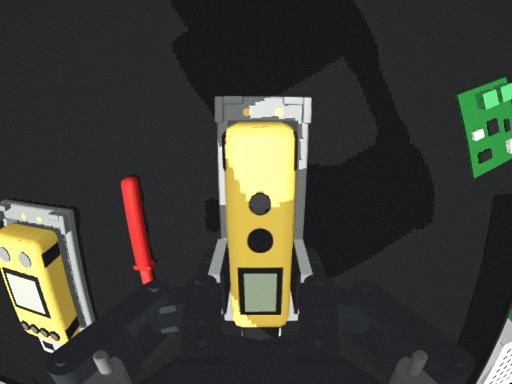

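View pics/s12.png

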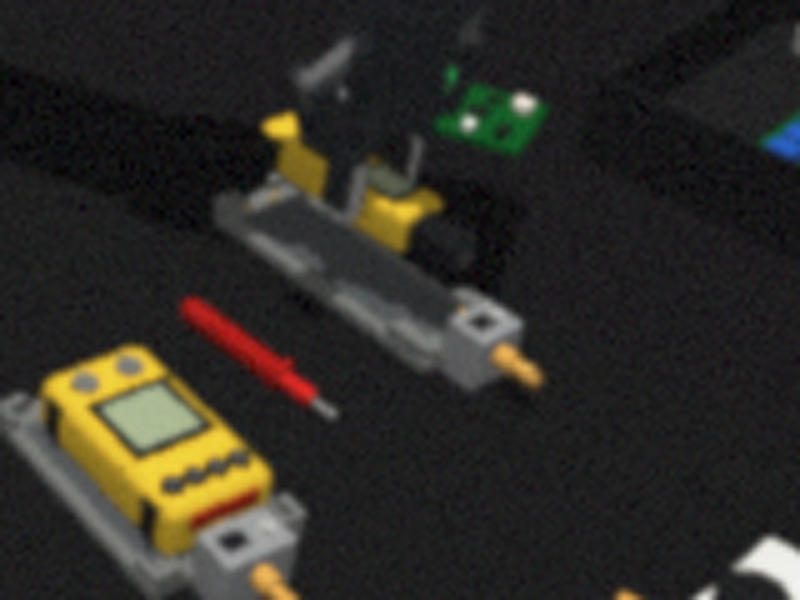

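The leak detector hangs over its cradle. The tail lip corners are at (216,98) and (311,98), and its tail edge is at row 121. I'll check the offset.

```bash
python3 - <<'E'
from h import *
c=bot.read_camera('wrist');s=bot.read_state()
L=fish(c,[(216,98),(311,98)],.02);d=L[0]-L[1];a=np.degrees(np.arctan2(d[0],-d[1]))
zt=s['tool_pos'][2]-.0312+.028
T=fish(c,[(260,122)],zt);m=L.mean(0)
print(L,a,T)
for a in(-5.5,-4.5):
  u=np.array([np.cos(np.radians(a)),np.sin(np.radians(a))]);print('centre',m+u*83,'objc',T+u*70,s['tool_pos'])
E
```

```text
[[499.1 301. ]
 [504.5 357. ]] -5.507920549804652 [[512.4 325.8]]
centre [584.41788446 321.04480254] objc [[582.07773389 319.09079732]] [0.58364065 0.31811899 0.08011023]
centre [584.5441387  322.48789505] objc [[582.18421336 320.3078633 ]] [0.58364065 0.31811899 0.08011023]
```

```bash
python3 -m jog '[[1.5,1.5,-8,0,22],[1.5,1.5,-18,0,22],[1.5,1.5,-26,0,22],[1.5,1.5,-31,0,22],[1.5,1.5,-34,0,22],[1.5,1.5,-35,0,22],[1.5,1.5,-36,0,22],[1.5,1.5,-37,0,22],[1.5,1.5,-37,0,22],[1.5,1.5,-37,0,22]]'
python3 - <<'E'
from h import *
c=bot.read_camera('wrist');cv2.imwrite('pics/w13.png',c['pixels'][:,:,::-1])
c=bot.read_camera('scene');cv2.imwrite('pics/s13.png',cv2.resize(c['pixels'][110:230,290:450,::-1],(800,600),interpolation=cv2.INTER_CUBIC))
E
```

```text
time: 25.1
tool_pos: [0.5853, 0.3197, 0.0433]
tcp_rot: [-1.569, 0.077, -0.078]
wrist_force: [-0.2, -1.2, 1.8]
width: 0.362
```

View pics/w13.png

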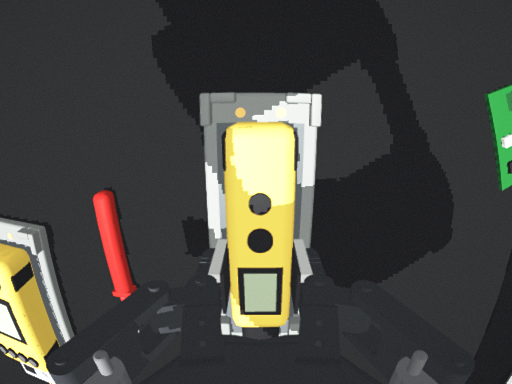

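View pics/s13.png

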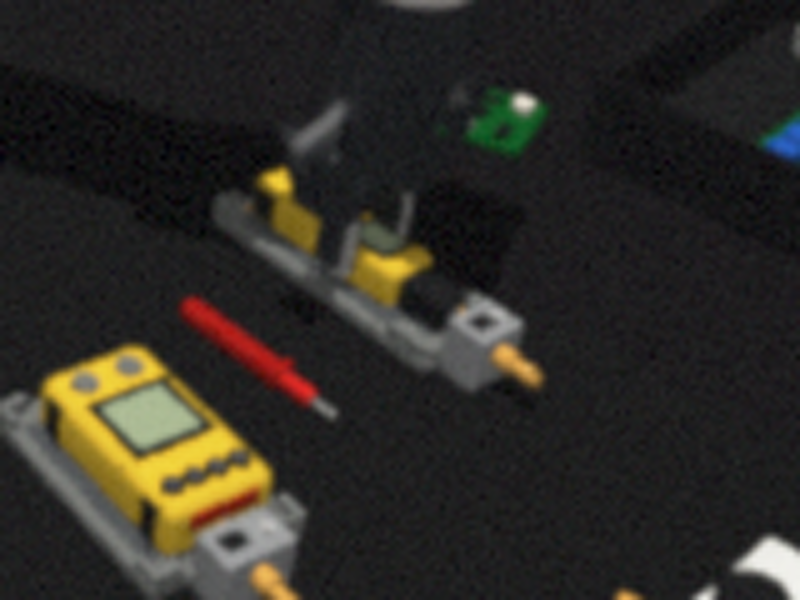

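The leak detector is on its bed inside the lips, nose at the block. Release, rise and travel to the steel head.

```bash
python3 -m jog '[[0,0,-0.5,0,22],[0,0,-0.5,0,22],[0,0,-0.5,0,33],[0,0,-0.5,0,38],[0,0,-0.5,0,50],[0,0,-0.5,0,60],[0,0,-0.5,0,60],[0,0,-0.5,0,60],[0,0,2,0,60],[0,0,8,0,60]]'
python3 -m jog '[[0,0,40,0,70],[0,0,80,0,80],[-5,-20,90,-8,85],[-15,-70,90,-18,85],[-30,-130,90,-28,85],[-45,-190,90,-38,85],[-60,-250,90,-48,85],[-75,-310,90,-58,85],[-90,-370,90,-68,85],[-105,-430,90,-78,85]]'
python3 -m jog '[[-20,-60,0,-10,85],[-40,-118,0,-20,85],[-58,-170,0,-30,85],[-70,-205,0,-40,85],[-76,-216,0,-50,85],[-77,-218,0,-60,85],[-77,-218,0,-70,85],[-77,-218,0,-80,85],[-77,-218,0,-86,85],[-77,-218,0,-86,85]]'
python3 - <<'E'
from h import *
c=bot.read_camera('wrist');cv2.imwrite('pics/w14.png',c['pixels'][:,:,::-1])
c=bot.read_camera('top')
a=c['pixels'][120:280,90:420,::-1];cv2.imwrite('pics/t14z.png',cv2.resize(a,(792,384),interpolation=cv2.INTER_CUBIC))
E
```

```text
time: 26.45
tool_pos: [0.5847, 0.3194, 0.0508]
tcp_rot: [-1.57, 0.078, -0.077]
wrist_force: [0.3, 0.2, -0.1]
width: 0.699
time: 27.7
tool_pos: [0.4797, -0.1123, 0.1418]
tcp_rot: [-1.256, 1.13, -1.133]
wrist_force: [-0.2, -0.3, 0.3]
width: 0.994
time: 28.95
tool_pos: [0.4031, -0.3286, 0.1414]
tcp_rot: [-0.193, 2.125, -2.127]
wrist_force: [0.2, -0.5, -0.0]
width: 0.997
```

View pics/w14.png

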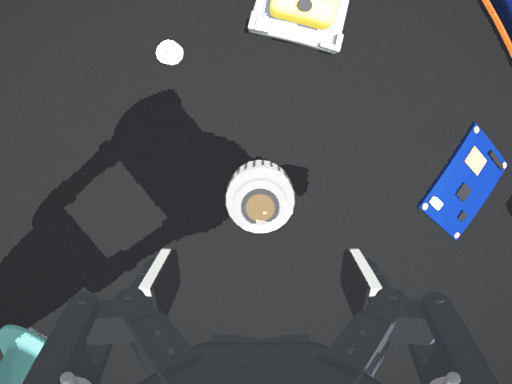

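View pics/t14z.png

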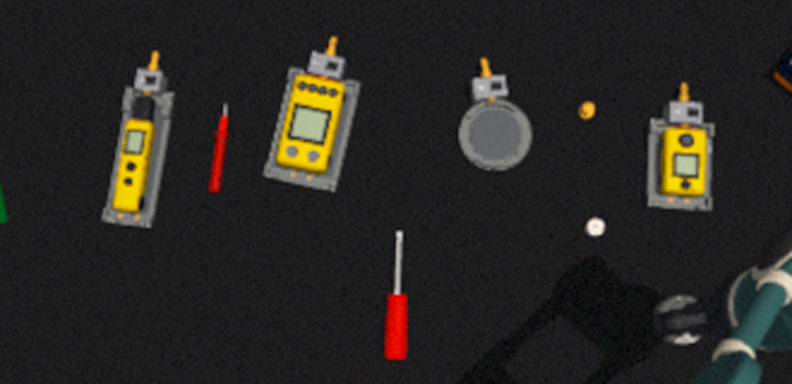

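All three yellow instruments are seated. The head's disc is at (261,208). Project it.

```bash
python3 - <<'E'
from h import *
c=bot.read_camera('wrist');print(fish(c,[(261,208)],.048),fish(c,[(227,198),(295,198)],.034),bot.read_state()['tool_pos'])
E
```

```text
[[ 403.9 -328.8]] [[ 402.2 -301.5]
 [ 412.  -355.1]] [ 0.40307906 -0.32849533  0.14105989]
```

```bash
python3 -m jog '[[1,0,-45,0,85],[1,0,-85,0,85],[1,0,-103,0,85],[1,0,-109,0,85],[1,0,-109,0,85],[1,0,-109,0,65],[1,0,-109,0,45],[1,0,-109,0,45],[1,0,-109,0,45],[1,0,-109,0,45]]' 60
python3 -m jog '[[0,0,10,0,45],[0,0,45,0,45],[5,5,90,0,45],[30,30,100,0,45],[65,65,100,0,45],[105,107,100,0,45],[145,148,100,0,45],[180,184,100,0,45],[205,208,100,0,45],[215,217,100,0,45]]' 80
python3 -m jog '[[0,0,0,0,45],[0,0,0,0,45],[0,0,-10,0,45],[0,0,-25,0,45],[0,0,-35,0,45],[0,0,-40,0,45],[0,0,-40,0,45],[0,0,-40,0,45],[0,0,-40,0,45],[0,0,-40,0,45]]'
python3 - <<'E'
from h import *
c=bot.read_camera('wrist');cv2.imwrite('pics/w15.png',c['pixels'][:,:,::-1])
c=bot.read_camera('scene');cv2.imwrite('pics/s15.png',cv2.resize(c['pixels'][200:320,180:340,::-1],(800,600),interpolation=cv2.INTER_CUBIC))
E
```

```text
time: 30.35
tool_pos: [0.4051, -0.3294, 0.0337]
tcp_rot: [-0.19, 2.124, -2.128]
wrist_force: [-0.1, 1.3, 6.0]
width: 0.637
time: 31.6
tool_pos: [0.6198, -0.1097, 0.1318]
tcp_rot: [-0.195, 2.126, -2.126]
wrist_force: [-0.1, 0.2, -3.5]
width: 0.626
time: 32.85
tool_pos: [0.6193, -0.1115, 0.0923]
tcp_rot: [-0.191, 2.126, -2.127]
wrist_force: [0.0, -0.0, -3.0]
width: 0.626
```

View pics/w15.png

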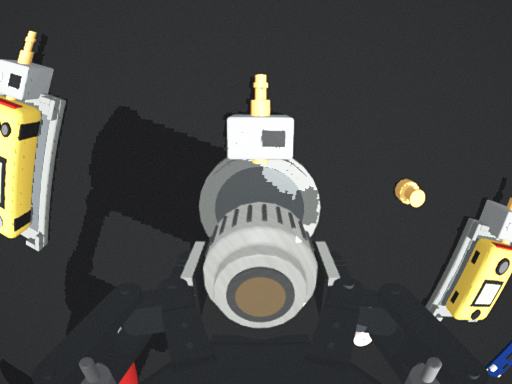

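View pics/s15.png

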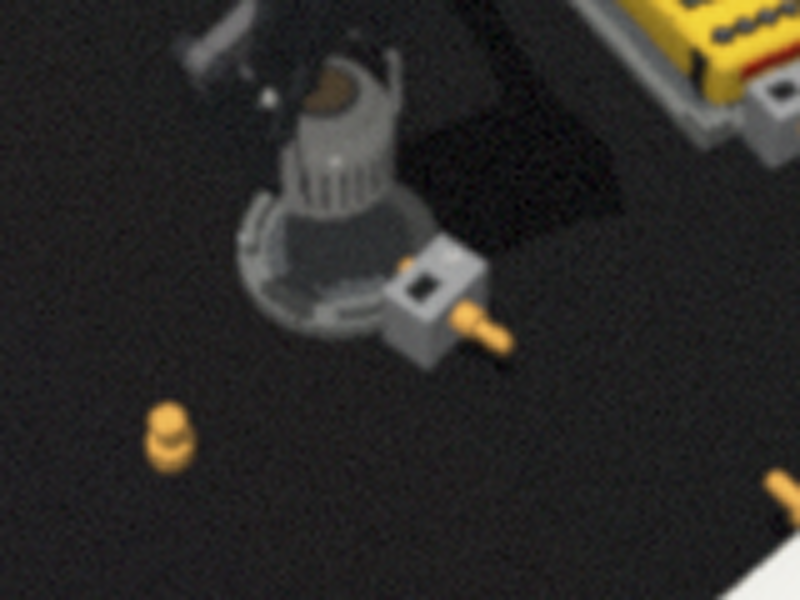

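The head is held at (260,265) over the cup, whose rim runs from (200,206) to (320,206) with the block centred above. I'll project them to check the centre.

```bash
python3 - <<'E'
from h import *
c=bot.read_camera('wrist');s=bot.read_state()
E=fish(c,[(200,206),(320,206)],.02);print(E,E.mean(0),np.linalg.norm(E[0]-E[1]))
print('blk',fish(c,[(228,158),(293,158)],.046))
zt=s['tool_pos'][2]-.0337
print('disc',fish(c,[(260.5,296)],zt+.048),s['tool_pos'])
E
```

```text
[[ 621.5  -68.6]
 [ 636.3 -150. ]] [ 628.9 -109.3] 82.73451516749222
blk [[ 663.4  -84.7]
 [ 670.  -120.6]]
disc [[ 619.5 -111.1]] [ 0.61909061 -0.11144026  0.09199165]
```

```bash
python3 -m jog '[[1.5,0.7,-10,0,45],[1.5,0.7,-22,0,45],[1.5,0.7,-32,0,45],[1.5,0.7,-39,0,45],[1.5,0.7,-42,0,45],[1.5,0.7,-44,0,45],[1.5,0.7,-45,0,45],[1.5,0.7,-46,0,45],[1.5,0.7,-46,0,45],[1.5,0.7,-46,0,45]]'
python3 - <<'E'
from h import *
c=bot.read_camera('wrist');cv2.imwrite('pics/w16.png',c['pixels'][:,:,::-1])
c=bot.read_camera('scene');cv2.imwrite('pics/s16.png',cv2.resize(c['pixels'][200:320,180:340,::-1],(800,600),interpolation=cv2.INTER_CUBIC))
E
```

```text
time: 34.25
tool_pos: [0.6207, -0.1108, 0.046]
tcp_rot: [-0.192, 2.127, -2.127]
wrist_force: [0.5, -0.2, -3.6]
width: 0.628
```

View pics/w16.png

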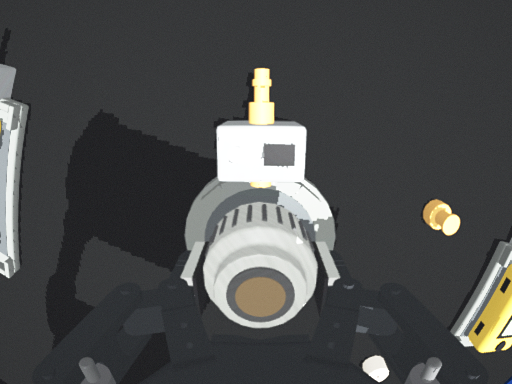

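View pics/s16.png

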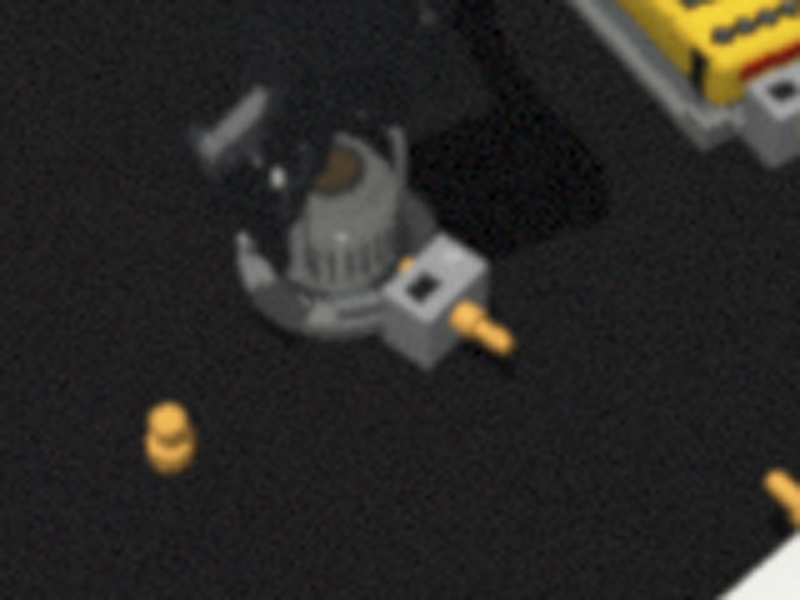

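```bash
python3 -m jog '[[0,0,-0.3,0,45],[0,0,-0.6,0,45],[0,0,-0.9,0,45],[0,0,-1.2,0,45],[0,0,-1.5,0,45],[0,0,-1.5,0,45],[0,0,-1.5,0,45],[0,0,-1.5,0,45],[0,0,-1.5,0,45],[0,0,-1.5,0,45]]'
```

```text
time: 35.6
tool_pos: [0.6207, -0.1108, 0.0459]
tcp_rot: [-0.192, 2.127, -2.127]
wrist_force: [-4.5, 1.1, 8.1]
width: 0.627
```

Contact came at the expected bed height, so it is on the bed and not on a lip. Ease off, open, and rise.

```bash
python3 -m jog '[[0,0,0.5,0,45],[0,0,0.7,0,45],[0,0,0.7,0,57],[0,0,0.7,0,62],[0,0,0.7,0,70],[0,0,0.7,0,80],[0,0,0.7,0,80],[0,0,0.7,0,80],[0,0,0.7,0,80],[0,0,4,0,80]]'
python3 -m jog '[[0,0,20,0,80],[0,0,50,0,80],[0,0,90,0,80],[-20,0,130,0,80],[-60,-30,160,0,80],[-100,-70,170,0,80],[-140,-120,170,0,80],[-170,-170,170,0,80],[-190,-220,170,0,80],[-200,-260,170,0,80]]'
python3 -m jog '[[-10,-50,0,0,80],[-20,-100,0,0,80],[-40,-150,0,0,80],[-60,-200,0,0,80],[-60,-200,0,0,80],[-60,-200,0,0,80],[-60,-200,0,0,80],[-60,-200,0,0,80],[-60,-200,0,0,80],[-60,-200,0,0,80]]'
python3 - <<'E'
from h import *
c=bot.read_camera('top')
a=c['pixels'][120:280,90:420,::-1];cv2.imwrite('pics/t17z.png',cv2.resize(a,(792,384),interpolation=cv2.INTER_CUBIC))
c=bot.read_camera('scene');cv2.imwrite('pics/s17.png',cv2.resize(c['pixels'][100:350,80:430,::-1],(800,571),interpolation=cv2.INTER_CUBIC))
E
```

```text
time: 36.85
tool_pos: [0.6202, -0.1107, 0.0481]
tcp_rot: [-0.193, 2.128, -2.127]
wrist_force: [-0.6, -0.1, 0.2]
width: 0.933
time: 38.1
tool_pos: [0.4194, -0.3728, 0.2205]
tcp_rot: [-0.189, 2.125, -2.129]
wrist_force: [0.6, 0.1, 0.6]
width: 0.939
time: 39.35
tool_pos: [0.3608, -0.5704, 0.2184]
tcp_rot: [-0.193, 2.127, -2.127]
wrist_force: [0.1, -0.1, -0.1]
width: 0.938
```

View pics/t17z.png

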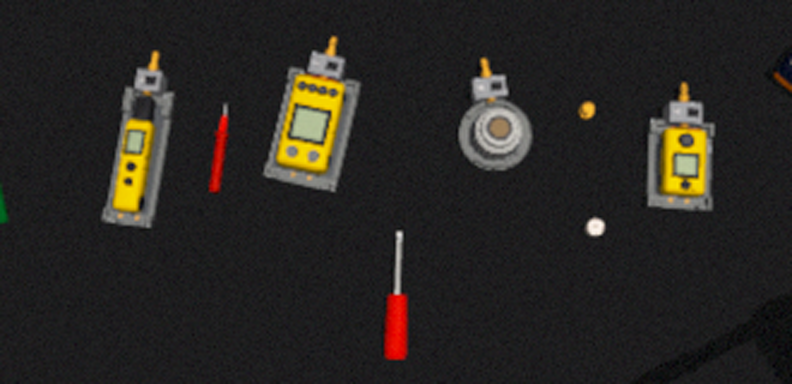

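View pics/s17.png

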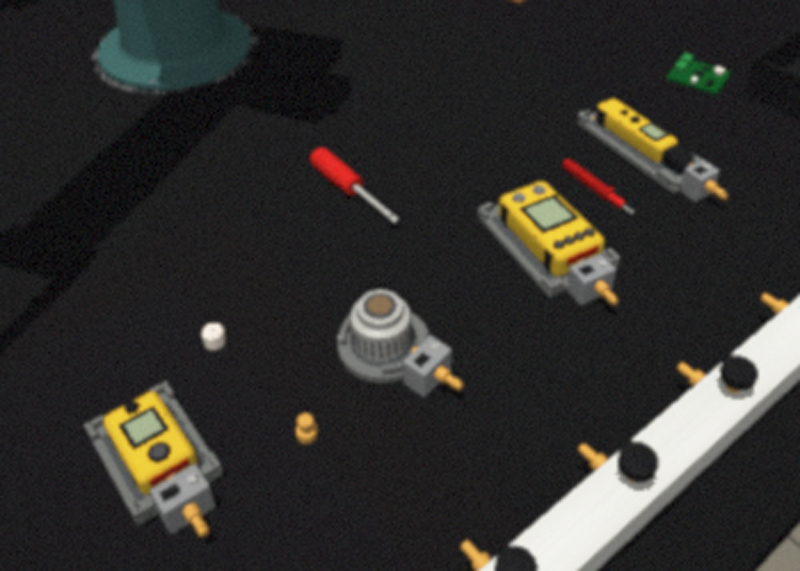

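Everything looks seated; a quick numeric check before hand-in.

```bash
python3 - <<'E'
from h import *
c=bot.read_camera('top');im=c['pixels'];hsv=cv2.cvtColor(im,cv2.COLOR_RGB2HSV)
H,S,V=[hsv[...,i].astype(int) for i in range(3)]
def go(m,zs,mn):
    n,l,st,ce=cv2.connectedComponentsWithStats(m.astype(np.uint8))
    for i in range(1,n):
        if st[i,4]<mn or not(100<ce[i][0]<420 and 130<ce[i][1]<280):continue
        print(ce[i].round(1),rect(c,np.argwhere(l==i)[:,::-1],zs))
y=cv2.morphologyEx(((H>18)&(H<35)&(S>120)&(V>110)).astype(np.uint8),cv2.MORPH_CLOSE,np.ones((3,3)))
go(y,.043,100);print('disc');go((H>5)&(H<20)&(S>60)&(V>100),.060,40)
print('screwdriver, cell');go((S<70)&(V>55)&(np.arange(384)[:,None]>205),.02,40)
E
```

```text
[219.4 170.5] ((619.5, 111.3), (120.5, 63.4), 168.8)
[145.  190.1] ((564.9, 317.0), (115.1, 34.5), 174.8)
[374.4 187.2] ((584.4, -330.1), (88.4, 50.2), 176.0)
disc
[297.7 172.7] ((619.9, -110.1), (20.2, 19.6), 0.6)
screwdriver, cell
[143.5 210.1] ((508.7, 325.4), (62.6, 23.0), 91.4)
[337.5 214.2] ((511.1, -230.6), (23.2, 22.8), 179.6)
[255.6 228.7] ((462.6, 3.5), (73.8, 8.5), 1.4)
```

```bash
python3 -c "
from workcell import bot
print(bot.finish_job(), bot.read_state()['time'])"
```

```text
the job is handed in; nothing more can be done
the job is handed in; nothing more can be done
```

I put all four parts into their cradles in the order asked (small detector, large detector, leak detector, steel head) and handed the job in at about 39.5 s. The hand-in reports no verdict.

- **Placing:** Each part was lowered slowly until it rested at or within a millimetre of the bed before I opened the fingers. The highest wrist force I read was about 9 N.
- **Final pictures:** The top and scene views show all four lying flat inside the lips, displays or disc up. Each yellow instrument has its sensor end at the gas block.
- **Screwdriver and gas cell:** Both measure at exactly the same spot as at the start.
- **Fit check:** The measured centres are within about 2 to 5 mm of the bed centres, against 8 mm of clearance. The yellow parts measured 5 to 9 mm too long in the top view because their tail faces show. I put those centres about 4 mm nearer the block to allow for that.
- **Disagreement:** While the large detector was held, the wrist camera put it about 4 mm further back than the top camera did. I aimed between the two, and the final views show it inside the lips.

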